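Cross rail into a face-framed cupboard

ROBOT

A 7-joint arm with a two-finger parallel gripper is mounted at the origin on the work surface. World frame = base frame: x ahead of the robot, y to its left, z up, the work surface at z = 0. Lengths are in m, angles in rad, forces in N, time in s.
With the tool pointing down it reaches from about 0.4 to 0.85 m from the base axis. Payload 4.5 kg.
Tool frame: the origin (TCP) lies where the fingers leave the gripper's body, on its centre line; the fingertips stand 64 mm ahead of it and the grasp point (between the pads) lies 45 mm ahead of it; z points along the fingers, y is the direction in which the jaws open and shut (so a half turn about z gives the same grasp; the last joint's range is limited). The gripper opens to 88 mm and grips with 3 to 60 N. Pads are 18 mm wide; open, the fingers measure 123 mm over their backs; the gripper's body (75 mm by 187 mm) begins 45 mm behind the grasp point.
Start: joints at [-1.302, 0.689, -0.195, 1.565, 0.157, 0.902, -0.215], TCP at [0.145, 0.608, 0.303] pointing down, gripper open.
Joint ranges: [-3.01, 3.01], [-0.46, 2.08], [-1.47, 1.51], [0.13, 2.56], [-1, 4.14], [0.04, 2.09], [-2.66, 2.66]. Speed limits (rad/s): [2.57, 2.57, 3.14, 3.14, 3.14, 3.14, 3.14].

INTERFACE

Orientations are given as a unit quaternion [x, y, z, w].
In Python, from plant import monitor, snapshot, workorder, finder gives the robot as it stands.
- The arm moves only by the tool carry_out, never from a script. Its argument "motion" is one flat list of numbers, 6 for each row, row after row: the shift along the tool's x, y, z in cm, then the turn, a rotation vector about the tool's x, y, z in rad. In form: [x, y, z, rx, ry, rz, x, y, z, rx, ry, rz, ...]. A call has 1 to 8 rows; each row shifts and turns the commanded pose from where the row before left it, along the tool's axes as they then stand; what a row does not reach is not made up. A row lasts 1/8 s, in which the tool goes at most 62.5 mm and 10.7 degrees, less where a joint would pass 70% of its speed; a pose out of reach is approached as far as the arm can. A call with a gripper value outside its range is refused whole. "hand" is the finger opening in cm, from 0 to 8.81, set as the call begins (left out, the last holds). The fingers move at their own pace and stop on an object; "grip_force" is the grip in N (left out, the last holds). Time passes only in rows, so rows that do not move let the fingers close. It gives the time, the measured TCP pose, the force and the opening at its end, in the units of the state.
- monitor.get_state(): the state, without advancing time (a new reading comes with each control period).
- snapshot(name): name is "scene" or "top" or "wrist"; returns a dict with "frame" (480x640x3 uint8, red, green, blue), "range_z" (480x640 float32, m along the optical axis (not along the pixel's ray), 0 where there is no reading), "fx", "fy", "cx", "cy" (pixels), "rvec" (rotation vector, rad) and "tvec" (3), from world to camera coordinates, as OpenCV has them; the wrist camera has in their place "hand_eye" (4x4, takes a point from camera to tool coordinates, whose origin is the TCP and whose axes are the flange's). Camera axes: x right, y down, z forward; pixel columns grow to the right and rows downward; lengths in m; the calibration is good to about 2 mm. A picture is of the moment at which its call begins: read the wrist's pose just before it.
- workorder.finish_job(): hands the job in, once; it reports no verdict.
Trained networks look in a picture, given as the dict that the camera call returned (one of the last four; its "shot" number tells which), for a name from the list of things; names that differ only in an ending like _2 or _b are one class to them, and where a whole thing is asked for, a point or a joint stands for the part that bears it (a point fixed in the world has none). Each returns a list of dicts, best first, with "p" (0 to 1); they miss things now and then, are a little off and sometimes report something else, mostly with a low value. They report only what shows in the picture. A call takes as long as a camera call.
- finder.masks_of(picture, thing): "pixels" (480x640 bool, what is visible of it) and "extent" ([left, top, right, bottom] in pixels, round what is visible of it).
The state is a dict: "clock": time; "q": joint angles; "qd": joint speeds; "joint_torque": joint torques, N m; "tool_pos": TCP position; "eef_rot": TCP orientation; "contact_force": force on the tool from outside, world axes, zero at the start; "moment": the same for the moment, N m; "opening": opening from 0.0 (shut) to 1.0 (fully open).
Only numpy, scipy, OpenCV 4.12 (cv2) and the standard library are available. Lean on these libraries where they do the work, as an engineer would, in place of code of your own. Each camera call takes 0.05 s, during which the arm holds its last target. There are 200 camera calls.

TASK

Put the loose cross rail back into the wall cupboard lying on its back on the table: the rail is longer than the cupboard's framed opening, so lift it off its drying stand, tip it, pass it through one end first and bring it level behind the frame. Finish while still holding it in the gripper inside the cupboard, level, centred between the two end boards and in line with the started screws, touching no part of the cupboard, so that the packing blocks can be slipped in at both its ends and the screws driven. Never force the rail hard against the cupboard, and leave the other things on the table where they are.

Things in the scene. Friction and masses are not known exactly. Their poses are not given: they have to be found in the camera images.
- rail_mid (a point): the cross rail, a loose plain wooden board 322 mm long (its x axis), 56 mm wide (y) and 18 mm thick (z, up at the start), 0.12 to 0.22 kg; the point is its centre. It lies flat along the drying stand, its underside 45 mm above the table
- rail_end_a (a point): middle of the rail's end face at its -x end
- rail_end_b (a point): middle of the rail's end face at its +x end
- stand: the drying stand, fixed: a base board 260 x 100 x 12 mm with two cross strips 18 mm wide, 105 mm either side of its middle, 45 mm high over all, on which the rail rests; origin at the centre of its underside, x along the rail. Between the strips there are 33 mm of free height under the rail
- cupboard: the cupboard, white, fixed, lying on its back with no door: outside 380 mm (x) by 268 mm (y) by 180 mm high. The inside is 352 mm (x) by 240 mm (y); the back panel's inner face is 10 mm above the table. Origin at the centre of its underside, z up, x along its length
- opening (a point): centre of the cupboard's framed opening, level with the frame's upper face, 180 mm above the table; same axes as the cupboard. The opening faces up and is 308 mm (x) by 200 mm (y), in a frame 12 mm thick that overlaps the inside by 22 mm at each x end and by 20 mm at each y side; below it the inside is 170 mm deep from this point
- seat (a point): where the centre of the rail is to be held: 60 mm straight below opening, in the middle of the inside, same axes; the rail's length goes along x (either way round), its wide face up. Two started steel screws stick out of each end board's outer face at this height. There is then a gap of 15 mm between each end of the rail and the end board, for a packing block
- brush: flat paint brush lying flat, 196 x 87 x 16 mm; origin under its handle, 62 mm from the handle end; loose, to be left alone
- tape: roll of masking tape lying flat, 110 mm across, 25 mm high; origin at the centre of its underside; loose, to be left alone
- trowel: steel smoothing trowel, blade 240 x 110 mm lying flat, wooden handle above it, 61 mm high; origin at the centre of its underside; loose, to be left alone
- pot: small black jar, 72 mm across, 85 mm high, standing; origin at the centre of its underside; loose, to be left alone
- thinner: white bottle with a red cap, 68 mm across, 200 mm high, standing; origin at the centre of its underside; loose, to be left alone
- sandblock: cork sanding block, 105 x 60 x 35 mm; origin at the centre of its underside; loose, to be left alone
- scraper: filling knife lying flat, about 200 x 65 x 22 mm; origin under it, near its middle; loose, to be left alone
- rail: the same rail; this point is the centre of its underside

How it is judged:
By the outcome, as a careful person would: the job done as asked, in the order asked, and still so for the second after the job is handed in, while the arm keeps its last pose, push and grip.
It also fails if it takes over 43 s, if anything falls off the work surface, if the arm or the gripper's body presses on something with over 40 N, if the wrist force passes 120 N, or if a joint passes its speed limit or range.

## Working session

There is one attempt and no reset: what is moved stays moved. The work goes in short steps, Python scripts to look and compute and a tool call to move; the robot and the scene stay as the last step left them, time stands still between calls to the robot, and variables do not carry over. Pictures are saved under pics/ and viewed, about 8 in all and at most 12, crops included, and the job is handed in when it is done.

Besides the shell and the picture viewer there is one more tool, called after "Call:" as name(argument=value, ...) on one line, values as JSON. carry_out: Moves the arm, as the interface text tells. Its arguments: {"type":"object","properties":{"motion":{"type":"array"},"hand":{"type":"number"},"grip_force":{"type":"number"}},"required":["motion"]}

```bash
mkdir -p pics; ls; cat > h.py <<'E'
import numpy as np,cv2
from scipy.spatial.transform import Rotation as R
from plant import monitor,snapshot,workorder,finder
def cam2world(s,st=None):
    if 'hand_eye' in s:
        T=np.eye(4);T[:3,:3]=R.from_quat(st['eef_rot']).as_matrix();T[:3,3]=st['tool_pos'];return T@s['hand_eye']
    T=np.eye(4);T[:3,:3]=R.from_rotvec(np.ravel(s['rvec'])).as_matrix();T[:3,3]=np.ravel(s['tvec']);return np.linalg.inv(T)
def cloud(s,st=None):
    z=s['range_z'];v,u=np.mgrid[:480,:640]
    P=np.stack([(u-s['cx'])/s['fx']*z,(v-s['cy'])/s['fy']*z,z],-1)
    T=cam2world(s,st);W=P@T[:3,:3].T+T[:3,3];W[z<=0]=np.nan;return W
def save(s,n): cv2.imwrite(f'pics/{n}.png',s['frame'][:,:,::-1])
E
python3 - <<'E'
from h import *
st=monitor.get_state();print(st)
for n in('top','scene'):
    s=snapshot(n);save(s,n);W=cloud(s);print(n,cam2world(s)[:3].round(3))
    for t in('rail','cupboard','stand'):
        for m in finder.masks_of(s,t)[:2]:
            p=W[m['pixels']];p=p[~np.isnan(p[:,0])]
            print(t,m['p'],m['extent'],len(p),np.percentile(p,[2,50,98],axis=0).round(3).tolist())
E
```

```text
pics
{'clock': 0.0, 'q': array([-1.30218051,  0.68998328, -0.19451939,  1.56630633,  0.15729378,
        0.90250833, -0.2150927 ]), 'qd': array([ 5.44896694e-05, -8.82148572e-05,  2.55419284e-04, -6.70938641e-04,
       -1.02226772e-03, -4.85875627e-04,  1.02159610e-03]), 'joint_torque': array([-3.73579733e-04, -5.27557933e+01, -1.26679637e+00, -1.53417885e+01,
       -5.27144910e-02,  6.71373244e-03,  1.73235780e-04]), 'tool_pos': array([0.14533423, 0.60735151, 0.30192056]), 'eef_rot': array([ 1.17094917e-01,  9.93120314e-01, -9.05947169e-04, -4.47054591e-05]), 'contact_force': array([-0.89224742,  0.07132623,  0.42257995]), 'moment': array([-0.06769941, -0.0066978 ,  0.04796911]), 'opening': 0.9999502325460695}
top [[ 0.012 -0.984  0.176  0.237]
 [-1.    -0.009  0.02  -0.018]
 [-0.018 -0.176 -0.984  1.809]]
rail 0.9 [238.0, 184.6, 265.8, 296.0] 2251 [[0.374, 0.183, 0.051], [0.525, 0.218, 0.063], [0.682, 0.253, 0.072]]
cupboard 0.55 [361.7, 161.7, 481.2, 313.2] 15456 [[0.337, -0.386, 0.002], [0.537, -0.263, 0.02], [0.712, -0.108, 0.186]]
stand 0.56 [231.8, 197.7, 269.5, 288.2] 1275 [[0.412, 0.163, 0.001], [0.534, 0.192, 0.013], [0.662, 0.275, 0.05]]
scene [[-0.605  0.636 -0.479  1.464]
 [ 0.796  0.49  -0.356  0.705]
 [ 0.008 -0.597 -0.803  1.669]]
rail 0.78 [341.9, 242.1, 408.5, 324.7] 1627 [[0.38, 0.186, 0.05], [0.545, 0.221, 0.063], [0.689, 0.254, 0.071]]
cupboard 0.8 [192.4, 143.1, 324.4, 273.8] 11691 [[0.345, -0.387, 0.002], [0.534, -0.265, 0.102], [0.73, -0.099, 0.185]]
cupboard 0.59 [344.0, 256.8, 406.9, 327.8] 795 [[0.433, 0.173, 0.002], [0.553, 0.255, 0.014], [0.662, 0.279, 0.05]]
stand 0.96 [341.3, 253.4, 408.6, 329.4] 790 [[0.427, 0.167, 0.002], [0.539, 0.256, 0.014], [0.664, 0.28, 0.049]]
```

```bash
python3 - <<'E'
from h import *
s=snapshot('top');cv2.imwrite('pics/topc.png',cv2.resize(s['frame'][120:360,160:520,::-1],None,fx=2.2,fy=2.2))
W=cloud(s);z=W[...,2];np.set_printoptions(suppress=True)
m=finder.masks_of(s,'rail')[0]['pixels']&(z>.055)&(z<.075)
def rect(p):
    r=cv2.minAreaRect((p[:,:2]*1000).astype(np.float32));print(np.array(r[0]),r[1],r[2],np.median(p[:,2]))
rect(W[m])
c=(z>.172)&(z<.19)&(W[...,1]<-.09)&(W[...,1]>-.42)&(W[...,0]>.3)&(W[...,0]<.78)
n,l,stt,_=cv2.connectedComponentsWithStats(c.astype(np.uint8));i=1+np.argmax(stt[1:,4]);rect(W[l==i]);print(stt[i])
# inner hole contour
cn,h=cv2.findContours((l==i).astype(np.uint8),cv2.RETR_CCOMP,cv2.CHAIN_APPROX_NONE)
for k in range(len(cn)):
    if h[0][k][3]>=0 and len(cn[k])>60: rect(np.array([W[v,u] for u,v in cn[k][:,0]]))
for t in('brush','tape','trowel','pot','thinner','sandblock','scraper'):
    for m in finder.masks_of(s,t)[:1]:
        p=W[m['pixels']];p=p[~np.isnan(p[:,0])]
        print(t,m['p'],np.percentile(p,[3,97],axis=0).round(3).tolist())
E
```

```text
[529.33654785 217.81028748] (322.06201171875, 57.46760559082031) 4.679820537567139 0.06310171214457228
[ 528.57141113 -252.40779114] (381.808837890625, 276.7665710449219) 6.470458984375 0.18001687816803014
[ 363  161  120  151 5732]
[ 526.67858887 -247.9145813 ] (316.144775390625, 207.56309509277344) 6.556468486785889 0.17880157129688257
brush 0.55 [[0.438, 0.33, 0.006], [0.611, 0.414, 0.023]]
trowel 0.85 [[0.428, -0.597, -0.005], [0.65, -0.478, 0.061]]
pot 0.45 [[0.38, 0.185, 0.04], [0.68, 0.251, 0.071]]
thinner 0.72 [[0.496, 0.503, 0.023], [0.551, 0.549, 0.204]]
sandblock 0.77 [[0.264, -0.48, 0.014], [0.361, -0.418, 0.043]]
scraper 0.81 [[0.335, 0.445, 0.002], [0.51, 0.534, 0.028]]
```

View pics/topc.png

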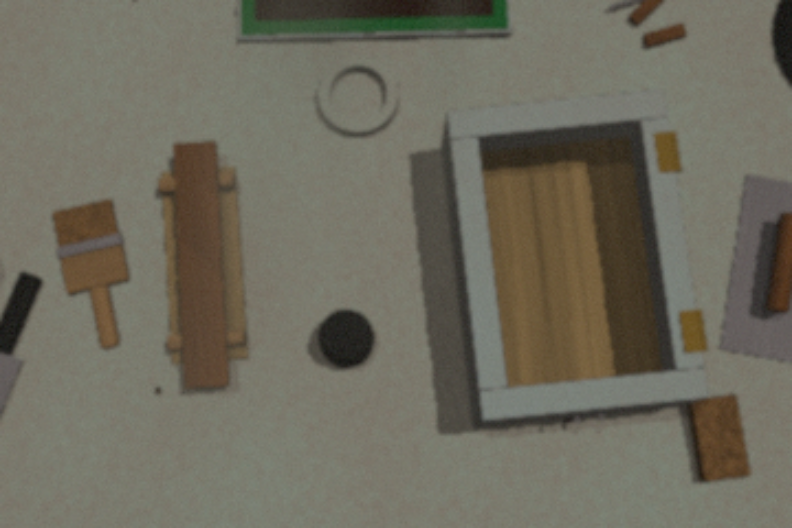

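The crop shows the rail on its stand at about (202,265), with the cupboard frame at about (580,260). The pot at (345,338) and the tape at (357,100) lie between them, the brush is left of the rail, and the sanding block and trowel are by the cupboard. First I'll go above the rail and look.

```bash
cat >> h.py <<'E'
def tool(yaw,tilt=0):
    "tool z down, tool x at yaw(deg); tilt>0: far (world +x) end of rail goes down (tool y is tilt axis)"
    y=np.radians(yaw);X=np.array([np.cos(y),np.sin(y),0]);Z=np.array([0,0,-1.]);
    M=np.stack([X,np.cross(Z,X),Z],1)
    return M@R.from_euler('y',tilt,degrees=True).as_matrix()
def rows(p,Rt,n,st=None):
    st=st or monitor.get_state();p0=np.array(st['tool_pos']);R0=R.from_quat(st['eef_rot']);d=(R0.inv()*R.from_matrix(Rt)).as_rotvec()
    print('from',p0.round(4),'dist',np.linalg.norm(p-p0).round(3),'ang',np.degrees(np.linalg.norm(d)).round(1))
    out=[]
    for k in range(n):
        Rk=R0*R.from_rotvec(d*k/n);out+=list((Rk.inv().apply((p-p0)/n)*100).round(2))+list((d/n).round(3))
    for i in range(0,len(out),48): print([float(x)+0 for x in out[i:i+48]])
def report():
    st=monitor.get_state();M=R.from_quat(st['eef_rot']).as_matrix()
    print('t',round(st['clock'],2),'p',np.round(st['tool_pos'],4),'yaw',np.degrees(np.arctan2(M[1,0],M[0,0])).round(2),'z',M[:,2].round(4),'F',np.round(st['contact_force'],1),'op',round(st['opening'],3),'q',np.round(st['q'],2))
    return st
E
python3 - <<'E'
from h import *
report();s=snapshot('wrist');print(s['hand_eye'].round(3),s['fx'])
rows(np.array([.5,.216,.36]),tool(184.7),8)
E
```

```text
t 0.85 p [0.1454 0.6079 0.3028] yaw 166.55 z [ 0.e+00  1.e-04 -1.e+00] F [-0.4  0.3  0.1] op 0.997 q [-1.3   0.69 -0.19  1.57  0.16  0.9  -0.22]
[[ 0.    -0.96  -0.279  0.072]
 [ 1.     0.     0.     0.001]
 [-0.    -0.279  0.96  -0.082]
 [ 0.     0.     0.     1.   ]] 366.6445776479431
from [0.1454 0.6079 0.3028] dist 0.532 ang 18.2
[-5.45, -3.73, -0.72, 0.0, 0.0, -0.04, -5.3, -3.95, -0.72, 0.0, 0.0, -0.04, -5.14, -4.15, -0.72, 0.0, 0.0, -0.04, -4.97, -4.35, -0.72, 0.0, 0.0, -0.04, -4.79, -4.55, -0.72, 0.0, 0.0, -0.04, -4.61, -4.73, -0.72, 0.0, 0.0, -0.04, -4.42, -4.91, -0.72, 0.0, 0.0, -0.04, -4.22, -5.08, -0.72, 0.0, 0.0, -0.04]
```

Call:
carry_out(motion=[-5.4,-3.7,-0.7,0,0,-0.04,-5.3,-3.95,-0.7,0,0,-0.04,-5.1,-4.15,-0.7,0,0,-0.04,-5.0,-4.35,-0.7,0,0,-0.04,-4.8,-4.55,-0.7,0,0,-0.04,-4.6,-4.7,-0.7,0,0,-0.04,-4.4,-4.9,-0.7,0,0,-0.04,-4.2,-5.1,-0.7,0,0,-0.04], hand=8.8)

```text
clock: 1.9
tool_pos: [0.4806, 0.2379, 0.356]
eef_rot: [-0.043, 0.999, 0.0, 0.0]
contact_force: [1.6, 0.7, -0.8]
opening: 1.0
```

```bash
python3 - <<'E'
from h import *
st=report();s=snapshot('wrist');W=cloud(s,st);z=W[...,2]
m=finder.masks_of(s,'rail')[0]['pixels']&(z>.055)&(z<.075)
print(cv2.minAreaRect((W[m][:,:2]*1000).astype(np.float32)),np.median(z[m]),finder.masks_of(s,'rail')[0]['extent'])
rows(np.array([.50,-.25,.42]),tool(186.5),8)
E
```

```text
t 1.9 p [0.4806 0.2379 0.356 ] yaw -175.04 z [ 7.e-04  6.e-04 -1.e+00] F [ 1.6  0.7 -0.8] op 1.0 q [-0.33  0.52 -0.34  1.76  0.21  0.9   0.89]
((514.42138671875, 217.87783813476562), (286.6053466796875, 56.19247055053711), 4.697308540344238) 0.0634813669657045 [275.5, 89.7, 332.1, 350.1]
from [0.4821 0.2356 0.3556] dist 0.49 ang 2.1
[0.24, -6.07, -0.8, 0.0, 0.0, -0.005, 0.27, -6.07, -0.8, 0.0, 0.0, -0.005, 0.29, -6.07, -0.8, 0.0, 0.0, -0.005, 0.32, -6.07, -0.8, 0.0, 0.0, -0.005, 0.35, -6.06, -0.8, 0.0, 0.0, -0.005, 0.38, -6.06, -0.8, 0.0, 0.0, -0.005, 0.41, -6.06, -0.8, 0.0, 0.0, -0.005, 0.44, -6.06, -0.8, 0.0, 0.0, -0.005]
```

Call:
carry_out(motion=[0.2,-6.0,-0.8,0,0,-0.004,0.3,-6.1,-0.8,0,0,-0.004,0.3,-6.1,-0.8,0,0,-0.004,0.3,-6.1,-0.8,0,0,-0.003,0.3,-6.1,-0.8,0,0,-0.003,0.4,-6.1,-0.8,0,0,-0.003,0.4,-6.1,-0.8,0,0,-0.003,0.4,-6.1,-0.8,0,0,-0.003])

```text
clock: 3.05
tool_pos: [0.5016, -0.2476, 0.4199]
eef_rot: [-0.058, 0.998, 0.001, 0.0]
contact_force: [0.5, -0.3, -1.1]
opening: 0.999
```

```bash
cat >> h.py <<'E'
def hole(s,st,zr=(.170,.19)):
    W=cloud(s,st);z=W[...,2]
    c=(z>zr[0])&(z<zr[1])
    n,l,stt,_=cv2.connectedComponentsWithStats(c.astype(np.uint8));i=1+np.argmax(stt[1:,4]);c=l==i
    print('frame px',c.sum(),'z',np.median(z[c]).round(4))
    return W,c
E
python3 - <<'E'
from h import *
st=report();st=monitor.get_state();s=snapshot('wrist');save(s,'w1');W,c=hole(s,st)
P=W[c];print(P.min(0),P.max(0))
# local frame about (0.5275,-.25), yaw 6.5
for yaw in(5.5,6,6.5,7):
    a=np.radians(yaw);e=np.array([np.cos(a),np.sin(a)]);f=np.array([-e[1],e[0]])
    d=P[:,:2]-[.5275,-.25];x=d@e;y=d@f
    mid=abs(x)<.1;
    g=lambda v:np.percentile(v,[1,50,99]).round(4)
    print(yaw,'y+in',[np.percentile(y[(y>0)&(x>q)&(x<q+.05)],2).round(4) for q in(-.15,-.1,0,.05,.1) if ((y>0)&(x>q)&(x<q+.05)).sum()>20],
     'y-in',[np.percentile(y[(y<0)&(x>q)&(x<q+.05)],98).round(4) for q in(-.15,-.1,0,.05,.1) if ((y<0)&(x>q)&(x<q+.05)).sum()>20],
     'x+',[np.percentile(x[(x>0)&(y>q)&(y<q+.04)],2).round(4) for q in(-.09,-.03,.03) if ((x>0)&(y>q)&(y<q+.04)).sum()>20],
     'x-',[np.percentile(x[(x<0)&(y>q)&(y<q+.04)],98).round(4) for q in(-.09,-.03,.03) if ((x<0)&(y>q)&(y<q+.04)).sum()>20])
rows(np.array([.478,.2135,.15]),tool(184.7),8)
E
```

```text
t 3.05 p [ 0.5016 -0.2476  0.4199] yaw -173.4 z [ 7.0e-04  1.1e-03 -1.0e+00] F [ 0.5 -0.3 -1.1] op 0.999 q [ 0.58  0.48 -0.33  1.59  0.17  1.09  1.89]
frame px 37173 z 0.1805
[ 0.32667026 -0.40205893  0.17002832] [ 0.6351672  -0.11143724  0.1846509 ]
5.5 y+in [np.float64(0.0998), np.float64(0.1005), np.float64(0.1021), np.float64(0.1027), np.float64(0.1034)] y-in [np.float64(-0.0998), np.float64(-0.0991), np.float64(-0.0976)] x+ [] x- [np.float64(-0.1506), np.float64(-0.1515), np.float64(-0.1524)]
6 y+in [np.float64(0.1009), np.float64(0.1013), np.float64(0.1019), np.float64(0.1021), np.float64(0.1025)] y-in [np.float64(-0.0988), np.float64(-0.0984), np.float64(-0.0978)] x+ [] x- [np.float64(-0.1512), np.float64(-0.1516), np.float64(-0.1519)]
6.5 y+in [np.float64(0.1021), np.float64(0.102), np.float64(0.1018), np.float64(0.1015), np.float64(0.1015)] y-in [np.float64(-0.0977), np.float64(-0.0978), np.float64(-0.098)] x+ [] x- [np.float64(-0.1518), np.float64(-0.1517), np.float64(-0.1515)]
7 y+in [np.float64(0.1031), np.float64(0.1026), np.float64(0.1015), np.float64(0.1007), np.float64(0.1006)] y-in [np.float64(-0.0966), np.float64(-0.0971), np.float64(-0.0981)] x+ [] x- [np.float64(-0.1524), np.float64(-0.1517), np.float64(-0.1511)]
from [ 0.5004 -0.2586  0.4203] dist 0.544 ang 1.2
[-0.32, 5.93, 3.33, -0.001, 0.0, 0.003, -0.31, 5.92, 3.34, -0.001, 0.0, 0.003, -0.29, 5.92, 3.34, -0.001, 0.0, 0.003, -0.28, 5.92, 3.35, -0.001, 0.0, 0.003, -0.26, 5.91, 3.36, -0.001, 0.0, 0.003, -0.25, 5.91, 3.36, -0.001, 0.0, 0.003, -0.23, 5.91, 3.37, -0.001, 0.0, 0.003, -0.22, 5.91, 3.37, -0.001, 0.0, 0.003]
```

View pics/w1.png

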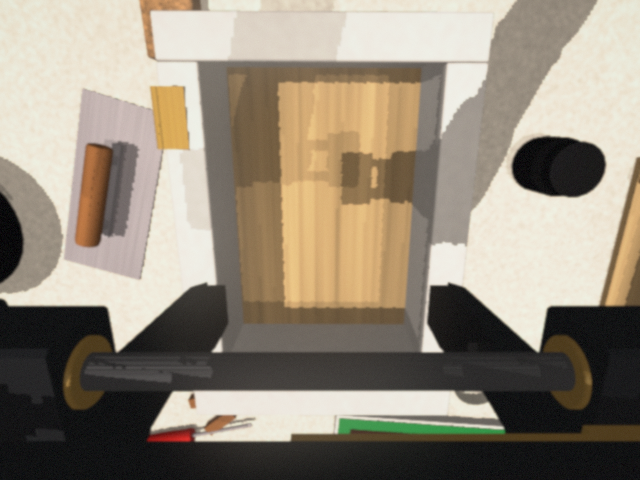

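The wrist picture shows the near frame bar at row 35 and the frame's long sides at columns 175 and 465, with the gripper hiding the far end. The opening centre is about (0.529, -0.248) at yaw 6.5°. Now I'll go to the rail.

Call:
carry_out(motion=[-0.3,5.9,2.1,0,0,0.003,-0.3,5.9,2.1,0,0,0.003,-0.3,5.9,2.1,0,0,0.003,-0.3,5.9,2.1,0,0,0.003,-0.3,5.9,2.1,0,0,0.003,-0.2,5.9,2.1,0,0,0.003,-0.2,5.9,2.1,0,0,0.003,-0.2,5.9,2.1,0,0,0.003])

```text
clock: 4.1
tool_pos: [0.4728, 0.2263, 0.2514]
eef_rot: [-0.045, 0.999, 0.0, 0.0]
contact_force: [1.1, -0.1, 1.3]
opening: 0.999
```

```bash
python3 - <<'E'
from h import *
st=report();s=snapshot('wrist');save(s,'w2');W=cloud(s,st);z=W[...,2]
m=finder.masks_of(s,'rail')[0]['pixels']&(z>.055)&(z<.075)
print(cv2.minAreaRect((W[m][:,:2]*1000).astype(np.float32)),np.median(z[m]))
snapshot('wrist');snapshot('wrist');report()
rows(np.array([.48,.2137,.114]),tool(184.7),6)
E
```

```text
t 4.1 p [0.4728 0.2263 0.2514] yaw -174.82 z [-0.     0.001 -1.   ] F [ 1.1 -0.1  1.3] op 0.999 q [-0.38  0.64 -0.25  1.92  0.26  0.61  0.87]
((522.1809692382812, 218.49359130859375), (302.3879089355469, 56.173744201660156), 4.703829288482666) 0.06345903745536757
t 4.3 p [0.4725 0.2254 0.2515] yaw -174.63 z [-1.6e-03  4.0e-04 -1.0e+00] F [0.  0.1 0. ] op 1.0 q [-0.38  0.64 -0.25  1.92  0.26  0.61  0.87]
from [0.4725 0.2254 0.2515] dist 0.138 ang 0.7
[-0.11, -0.21, 2.29, 0.0, 0.0, 0.002, -0.11, -0.21, 2.29, 0.0, 0.0, 0.002, -0.11, -0.21, 2.29, 0.0, 0.0, 0.002, -0.11, -0.21, 2.29, 0.0, 0.0, 0.002, -0.11, -0.21, 2.29, 0.0, 0.0, 0.002, -0.11, -0.2, 2.29, 0.0, 0.0, 0.002]
```

Call:
carry_out(motion=[-0.1,-0.3,2.3,0,0,0,-0.1,-0.3,2.3,0,0,0,-0.1,-0.3,2.3,0,0,0,-0.1,-0.1,2.3,0,0,0,-0.1,0,2.3,0,0,0,-0.1,0,2.3,0,0,0,0,0,0,0,0,0])

```text
clock: 5.18
tool_pos: [0.4806, 0.2118, 0.1134]
eef_rot: [-0.043, 0.999, -0.001, -0.001]
contact_force: [0.2, 0.0, 0.2]
opening: 0.998
```

```bash
python3 - <<'E'
from h import *
st=report()
E
```

```text
t 5.17 p [0.4806 0.2118 0.1134] yaw -175.05 z [-0.0019 -0.0018 -1.    ] F [0.2 0.  0.2] op 0.998 q [-0.42  0.87 -0.13  1.99  0.35  0.3   0.81]
```

Call:
carry_out(motion=[0,0.3,0,0,0,0,0,0,0,0,0,0,0,0,0,0,0,0,0,0,0,0,0,0,0,0,0,0,0,0,0,0,0,0,0,0], hand=5.0, grip_force=55)

```text
clock: 5.92
tool_pos: [0.481, 0.2157, 0.1146]
eef_rot: [-0.044, 0.999, -0.0, 0.0]
contact_force: [-0.7, -1.5, 6.5]
opening: 0.627
```

Call:
carry_out(motion=[0,0,-0.5,0,0,0,0,0,-2,0,0,0,0,0,-4,0,0,0,0,0,-6,0,0,0,0,0,-6,0,0,0,0,0,-6,0,0,0,0,0,0,0,0,0])

```text
clock: 6.8
tool_pos: [0.4823, 0.2175, 0.3635]
eef_rot: [-0.044, 0.999, 0.002, 0.004]
contact_force: [0.2, -0.6, -2.4]
opening: 0.628
```

```bash
python3 - <<'E'
from h import *
st=report();s=snapshot('wrist');save(s,'w3')
for n in('scene','top'):
    s=snapshot(n);W=cloud(s);m=finder.masks_of(s,'rail')[0];P=W[m['pixels']];P=P[P[:,2]>.1]
    if n=='scene':save(s,'s3')
    u,sv,v=np.linalg.svd(P-P.mean(0),full_matrices=False);print(n,m['p'],P.mean(0),v[0],v[2],np.ptp((P-P.mean(0))@v[0]))
rows(np.array([.48,-.01,.40]),tool(185.7,20),8)
E
```

```text
t 6.8 p [0.4823 0.2175 0.3635] yaw -174.94 z [ 0.0086  0.0051 -0.9999] F [ 0.2 -0.6 -2.4] op 0.628 q [-0.31  0.49 -0.32  1.78  0.19  0.89  0.95]
scene 0.62 [0.57904441 0.22566839 0.3083211 ] [ 0.99600753  0.08774871 -0.01640629] [0.01575016 0.00816461 0.99984262] 0.33005408570496
top 0.56 [0.61159848 0.22314409 0.30482115] [-0.99856602 -0.05140487  0.01494829] [-0.01428677 -0.01321217 -0.99981065] 0.3225219800395334
from [0.4798 0.2156 0.3571] dist 0.23 ang 19.8
[0.25, -2.81, -0.53, 0.0, 0.043, -0.001, 0.28, -2.81, -0.52, 0.0, 0.043, -0.001, 0.3, -2.81, -0.51, 0.0, 0.043, -0.001, 0.33, -2.81, -0.49, 0.0, 0.043, -0.001, 0.35, -2.81, -0.48, 0.0, 0.043, -0.001, 0.38, -2.81, -0.46, 0.0, 0.043, -0.001, 0.4, -2.81, -0.45, 0.0, 0.043, -0.001, 0.42, -2.81, -0.43, 0.0, 0.043, -0.001]
```

View pics/w3.png

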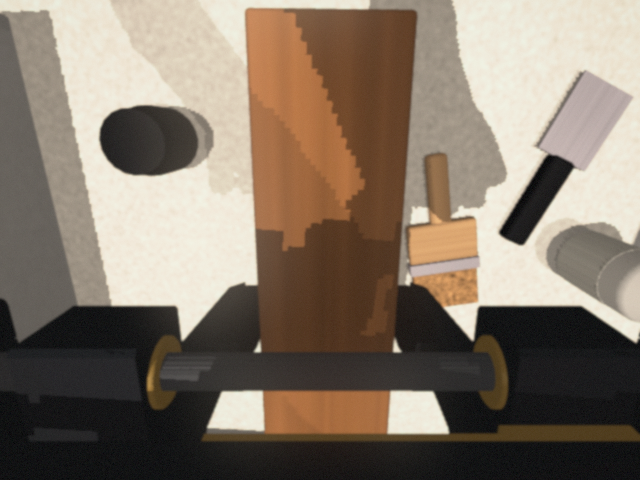

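The picture shows the rail gripped square, with its near end at row 10 and its edges parallel to the fingers. Next I'll measure the rail in the tool frame and plan keyframes.

```bash
cat >> h.py <<'E'
C=np.array([.529,-.2478]);YAW=6.5
def rail_in_tool():
    s=snapshot('wrist');z=s['range_z'];m=finder.masks_of(s,'rail')[0]['pixels']&(z>.05)&(z<.35)
    m=cv2.erode(m.astype(np.uint8),np.ones((3,3)))>0
    W=cloud(s,{'eef_rot':[0,0,0,1],'tool_pos':[0,0,0]})[m]
    a=W[(W[:,0]>.02)&(abs(W[:,1])<.05)];k=np.polyfit(a[:,0],a[:,2],1)
    print('n',len(a),'xmax',np.percentile(a[:,0],99.7).round(4),'top z at x=0',k[1].round(4),'droop deg',np.degrees(np.arctan(k[0])).round(2),'y range',np.percentile(a[:,1],[1,99]).round(4))
RT=dict(x=-.0505,y=0.,z=.060,th=0.) # rail centre in tool; th: extra tilt of rail vs tool
def tcp(xl,zl,th,yl=0.,yawoff=0.):
    "tool pose so rail centre is at local (xl,yl) along cupboard x, world z zl, tilt th deg"
    M=tool(180+YAW+yawoff,th-RT['th']);a=np.radians(YAW);c=C+xl*np.array([np.cos(a),np.sin(a)])+yl*np.array([-np.sin(a),np.cos(a)])
    return np.array([c[0],c[1],zl])-M@np.array([RT['x'],RT['y'],RT['z']]),M
E
python3 - <<'E'
from h import *
rail_in_tool()
p,M=tcp(-.01,.32,20);print(p);rows(p,M,8)
E
```

```text
n 39288 xmax 0.109 top z at x=0 0.0512 droop deg -0.33 y range [-0.0252  0.0284]
[ 0.49230414 -0.25198096  0.39365357]
from [0.4802 0.2159 0.3574] dist 0.469 ang 19.9
[0.37, -5.84, -0.44, 0.0, 0.043, -0.003, 0.4, -5.84, -0.43, 0.0, 0.043, -0.003, 0.44, -5.84, -0.41, 0.0, 0.043, -0.003, 0.48, -5.84, -0.38, 0.0, 0.043, -0.003, 0.51, -5.83, -0.36, 0.0, 0.043, -0.003, 0.54, -5.83, -0.33, 0.0, 0.043, -0.003, 0.57, -5.83, -0.31, 0.0, 0.043, -0.003, 0.61, -5.83, -0.28, 0.0, 0.043, -0.003]
```

Call:
carry_out(motion=[0.4,-5.8,-0.4,0,0.043,-0.003,0.4,-5.8,-0.4,0,0.043,-0.003,0.4,-5.8,-0.4,0,0.043,-0.003,0.5,-5.8,-0.4,0,0.043,-0.003,0.5,-5.8,-0.4,0,0.043,-0.003,0.5,-5.8,-0.3,0,0.043,-0.003,0.6,-5.8,-0.3,0,0.043,-0.003,0.6,-5.8,-0.3,0,0.043,-0.003])

```text
clock: 8.15
tool_pos: [0.4922, -0.2508, 0.3926]
eef_rot: [-0.056, 0.983, -0.007, -0.172]
contact_force: [0.7, 0.5, -1.6]
opening: 0.628
```

```bash
sed -i "s/^RT=.*/RT=dict(x=-.051,y=.0008,z=.0602,th=.3)/" h.py; python3 - <<'E'
from h import *
snapshot('wrist');snapshot('wrist');report();rail_in_tool()
st=monitor.get_state();s=snapshot('wrist');save(s,'w4');W,c=hole(s,st,(.172,.19))
P=W[c];a=np.radians(YAW);e=np.array([np.cos(a),np.sin(a)]);f=np.array([-e[1],e[0]]);d=P[:,:2]-C;x=d@e;y=d@f
for q in np.arange(-.15,.15,.05):
    k=(x>q)&(x<q+.05)
    print(q.round(2),[np.percentile(y[k&(y>.05)],3).round(4) if (k&(y>.05)).sum()>30 else None, np.percentile(y[k&(y<-.05)],97).round(4) if (k&(y<-.05)).sum()>30 else None])
k=(x<-.1)&(abs(y)<.08);print('xnear',np.percentile(x[k],97) if k.sum() else None)
p,M=tcp(-.012,.25,20);print(p);rows(p,M,6)
E
```

```text
t 8.25 p [ 0.491  -0.2568  0.3919] yaw -174.24 z [-0.3388 -0.0358 -0.9402] F [-0.9 -0.1 -1.3] op 0.625 q [ 0.46  0.63 -0.23  1.45  0.25  1.42  1.83]
n 39077 xmax 0.1092 top z at x=0 0.051 droop deg -0.32 y range [-0.0252  0.0284]
frame px 10067 z 0.1806
-0.15 [None, np.float64(-0.0999)]
-0.1 [None, np.float64(-0.0999)]
-0.05 [None, np.float64(-0.1001)]
0.0 [None, None]
0.05 [None, None]
0.1 [None, None]
xnear -0.15356460358275523
[ 0.48962404 -0.2530915   0.32386838]
from [ 0.4924 -0.2481  0.3924] dist 0.069 ang 0.4
[-0.33, -0.08, 1.09, 0.001, 0.0, 0.0, -0.33, -0.08, 1.09, 0.001, 0.0, 0.0, -0.33, -0.08, 1.09, 0.001, 0.0, 0.0, -0.33, -0.08, 1.09, 0.001, 0.0, 0.0, -0.33, -0.08, 1.09, 0.001, 0.0, 0.0, -0.33, -0.08, 1.09, 0.001, 0.0, 0.0]
```

View pics/w4.png

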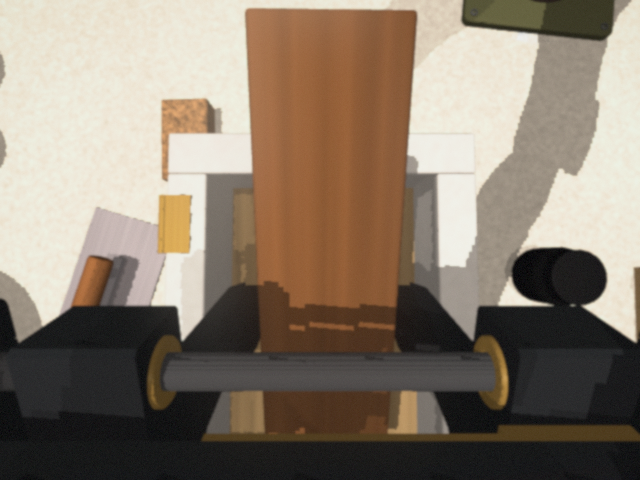

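The wrist view shows the rail tipped over the opening, with the frame's inner edges at about columns 205 and 437 and the rail between columns 250 and 410. The frame fits agree with the estimate within 1 mm. I'll lower the far end in.

Call:
carry_out(motion=[-0.3,-0.1,1.1,0,0,0,-0.3,0,1.1,0,0,0,-0.3,0,1.1,0,0,0,-0.3,0,1.1,0,0,0,-0.4,0,1.1,0,0,0,-0.3,0,1.1,0,0,0,0,0,0,0,0,0,0,0,0,0,0,0])

```text
clock: 9.4
tool_pos: [0.4883, -0.2503, 0.3251]
eef_rot: [-0.055, 0.984, -0.008, -0.171]
contact_force: [0.7, -0.1, -1.5]
opening: 0.63
```

```bash
cat >> h.py <<'E'
def avg(n=4):
    L=[]
    for _ in range(n): L.append(monitor.get_state());snapshot('top')
    s=dict(L[-1]);s['tool_pos']=np.mean([l['tool_pos'] for l in L],0);s['eef_rot']=R.from_quat([l['eef_rot'] for l in L]).mean().as_quat()
    print('t',round(s['clock'],2),'std mm',(np.std([l['tool_pos'] for l in L],0)*1000).round(1),'F',np.mean([l['contact_force'] for l in L],0).round(1),'op',round(s['opening'],3))
    M=R.from_quat(s['eef_rot']).as_matrix();r=s['tool_pos']+M@[RT['x'],RT['y'],RT['z']];a=np.radians(YAW);e=np.array([np.cos(a),np.sin(a)])
    d=r[:2]-C;X=-M[:,0];print('rail local x,y,z mm',np.round([d@e*1000,(d@[-e[1],e[0]])*1000,r[2]*1000],1),'tilt',np.degrees(np.arcsin(-X[2])).round(2)+RT['th'],'yaw err',(np.degrees(np.arctan2(X[1],X[0]))-YAW).round(2),'roll',np.degrees(np.arcsin(M[2,1])).round(2))
    return s
E
python3 - <<'E'
from h import *
st=avg();p,M=tcp(-.012,.197,20);rows(p,M,5,st)
E
```

```text
t 9.55 std mm [0.  0.  0.1] F [ 0.2 -0.1 -1.6] op 0.63
rail local x,y,z mm [-12.9   3.2 251.4] tilt 19.96 yaw err -0.02 roll 0.22
from [ 0.4884 -0.2503  0.3253] dist 0.054 ang 0.2
[-0.38, -0.06, 1.02, 0.001, 0.0, 0.0, -0.38, -0.06, 1.02, 0.001, 0.0, 0.0, -0.38, -0.06, 1.02, 0.001, 0.0, 0.0, -0.38, -0.06, 1.02, 0.001, 0.0, 0.0, -0.38, -0.06, 1.02, 0.001, 0.0, 0.0]
```

Call:
carry_out(motion=[-0.4,-0.1,1.0,0,0,0,-0.4,-0.1,1.0,0,0,0,-0.4,-0.1,1.0,0,0,0,-0.4,0,1.0,0,0,0,-0.4,0,1.1,0,0,0,0,0,0,0,0,0,0,0,0,0,0,0])

```text
clock: 10.48
tool_pos: [0.4902, -0.2528, 0.2702]
eef_rot: [-0.055, 0.984, -0.008, -0.171]
contact_force: [-0.8, -0.2, -1.7]
opening: 0.625
```

```bash
python3 - <<'E'
from h import *
st=avg(3);p,M=tcp(.0105,.187,20);rows(p,M,4,st)
E
```

```text
t 10.57 std mm [0.  0.  0.1] F [-0.1 -0.3 -1.6] op 0.633
rail local x,y,z mm [-11.3   0.4 196.6] tilt 19.970000000000002 yaw err -0.02 roll 0.22
from [ 0.4902 -0.2528  0.2704] dist 0.024 ang 0.2
[-0.59, -0.01, 0.04, 0.001, 0.0, 0.0, -0.59, -0.01, 0.04, 0.001, 0.0, 0.0, -0.59, -0.01, 0.04, 0.001, 0.0, 0.0, -0.59, -0.01, 0.04, 0.001, 0.0, 0.0]
```

Call:
carry_out(motion=[-0.6,0,0,0,0,0,-0.6,0,0.1,0,0,0,-0.6,0,0,0,0,0,-0.6,0,0,0,0,0,-0.3,0,0.9,0,0,0,-0.3,0,0.9,0,0,0,-0.3,0,0.9,0,0,0,0,0,0,0,0,0])

```text
clock: 11.62
tool_pos: [0.5108, -0.2501, 0.2316]
eef_rot: [-0.055, 0.984, -0.007, -0.172]
contact_force: [0.3, -0.2, -2.3]
opening: 0.632
```

```bash
python3 - <<'E'
from h import *
st=avg(3);p,M=tcp(.0105,.145,16);rows(p,M,4,st)
E
```

```text
t 11.72 std mm [0.3 0.1 0.4] F [-0.2 -0.2 -1.6] op 0.627
rail local x,y,z mm [  9.6   0.7 158.2] tilt 20.07 yaw err -0.01 roll 0.26
from [ 0.5111 -0.2502  0.2321] dist 0.016 ang 4.1
[-0.03, -0.01, 0.4, 0.001, -0.018, 0.0, -0.02, -0.01, 0.4, 0.001, -0.018, 0.0, -0.01, -0.01, 0.4, 0.001, -0.018, 0.0, -0.01, -0.01, 0.4, 0.001, -0.018, 0.0]
```

Call:
carry_out(motion=[0,0,0.4,0,-0.018,0,0,0,0.4,0,-0.018,0,0,0,0.4,0,-0.018,0,0,0,0.4,0,-0.018,0,0,0,0,0,0,0])

```text
clock: 12.4
tool_pos: [0.5059, -0.2509, 0.2173]
eef_rot: [-0.055, 0.989, -0.005, -0.136]
contact_force: [-1.2, 0.1, -1.3]
opening: 0.63
```

```bash
python3 - <<'E'
from h import *
st=avg(3);p,M=tcp(.0105,.109,16);rows(p,M,5,st);s=snapshot('wrist');save(s,'w5');s=snapshot('scene');cv2.imwrite('pics/s5.png',cv2.resize(s['frame'][90:330,140:440,::-1],None,fx=2.4,fy=2.4));rail_in_tool()
E
```

```text
t 12.5 std mm [0.3 0.1 0.1] F [-0.3  0.6 -1.1] op 0.628
rail local x,y,z mm [ 10.    0.7 145.7] tilt 15.9 yaw err -0.04 roll 0.24
from [ 0.5063 -0.2508  0.2174] dist 0.037 ang 0.3
[-0.21, -0.01, 0.7, 0.001, 0.0, 0.0, -0.21, -0.01, 0.7, 0.001, 0.0, 0.0, -0.21, -0.01, 0.7, 0.001, 0.0, 0.0, -0.21, -0.01, 0.7, 0.001, 0.0, 0.0, -0.21, -0.01, 0.7, 0.001, 0.0, 0.0]
n 39045 xmax 0.1092 top z at x=0 0.051 droop deg -0.32 y range [-0.0252  0.0284]
```

View pics/w5.png

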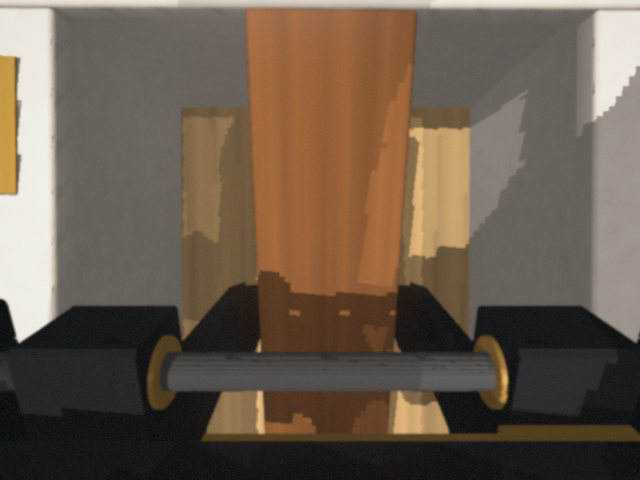

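View pics/s5.png

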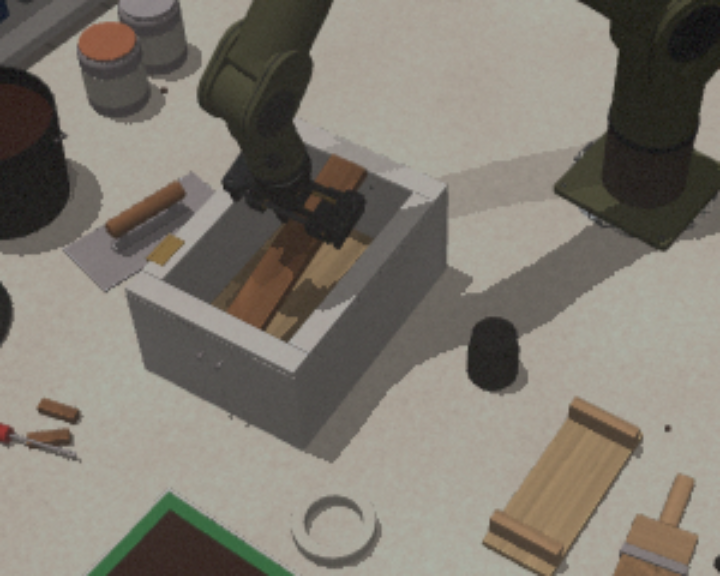

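The wrist view shows the rail end (row 10) just inside the near frame bar (row 8), with the side frame edges at columns 55 and 592, symmetric about the rail. The scene crop shows the far end already under the far frame and the gripper clear. I'll keep lowering.

Call:
carry_out(motion=[-0.2,0,0.6,0,0,0,-0.2,0,0.6,0,0,0,-0.2,0,0.6,0,0,0,-0.2,0,0.6,0,0,0,-0.2,0,0.7,0,0,0,-0.1,0,0.4,0,0,0,0,0,0,0,0,0])

```text
clock: 13.62
tool_pos: [0.5075, -0.2503, 0.1804]
eef_rot: [-0.056, 0.989, -0.005, -0.136]
contact_force: [0.5, 0.3, -1.6]
opening: 0.627
```

```bash
python3 - <<'E'
from h import *
st=avg(3);p,M=tcp(0.002,.115,6);rows(p,M,5,st);rail_in_tool()
E
```

```text
t 13.72 std mm [0.1 0.  0.2] F [ 0.2 -0.2 -1.6] op 0.629
rail local x,y,z mm [ 11.5   0.9 109. ] tilt 15.89 yaw err -0.03 roll 0.24
from [ 0.5077 -0.2504  0.1806] dist 0.021 ang 9.9
[0.41, -0.01, 0.13, 0.001, -0.035, 0.0, 0.41, -0.01, 0.11, 0.001, -0.035, 0.0, 0.41, -0.01, 0.1, 0.001, -0.035, 0.0, 0.42, -0.01, 0.08, 0.001, -0.035, 0.0, 0.42, -0.01, 0.07, 0.001, -0.035, 0.0]
n 39107 xmax 0.1092 top z at x=0 0.051 droop deg -0.32 y range [-0.0252  0.0285]
```

Call:
carry_out(motion=[0.4,0,0.1,0,-0.035,0,0.4,0,0.1,0,-0.035,0,0.4,0,0.1,0,-0.035,0,0.4,0,0.1,0,-0.035,0,0.4,0,0.1,0,-0.035,0,0,0,0,0,0,0])

```text
clock: 14.62
tool_pos: [0.4864, -0.2531, 0.1802]
eef_rot: [-0.055, 0.997, -0.001, -0.049]
contact_force: [0.3, -1.3, -1.4]
opening: 0.629
```

```bash
python3 - <<'E'
from h import *
st=avg(3);p,M=tcp(0.0,.12,0);rows(p,M,5,st)
E
```

```text
t 14.72 std mm [0.5 0.2 0. ] F [ 0.4 -0.6 -1.8] op 0.634
rail local x,y,z mm [  2.7   0.6 115.3] tilt 5.88 yaw err -0.1 roll 0.22
from [ 0.4871 -0.2529  0.1801] dist 0.009 ang 5.9
[0.18, -0.01, 0.02, 0.001, -0.021, 0.0, 0.18, -0.01, 0.02, 0.001, -0.021, 0.0, 0.18, -0.01, 0.01, 0.001, -0.021, 0.0, 0.18, -0.01, 0.01, 0.001, -0.021, 0.0, 0.18, -0.01, 0.01, 0.001, -0.021, 0.0]
```

Call:
carry_out(motion=[0.2,-0.1,0,0,-0.021,0,0.2,0,0,0,-0.021,0,0.2,0,0,0,-0.021,0,0.2,0,0,0.002,-0.021,0,0.1,0,0,0.002,-0.02,0.001,0,0,0,0,0,0,0,0,0,0,0,0])

```text
clock: 15.65
tool_pos: [0.4787, -0.2546, 0.1804]
eef_rot: [-0.055, 0.998, 0.0, 0.004]
contact_force: [-0.1, -0.7, -2.3]
opening: 0.625
```

```bash
python3 - <<'E'
from h import *
st=avg(3);p,M=tcp(0.0,.12,0);rows(p,M,2,st);rail_in_tool()
st=monitor.get_state();s=snapshot('wrist');save(s,'w6');W=cloud(s,st);m=finder.masks_of(s,'rail')[0]['pixels'];P=W[m];P=P[(P[:,2]>.1)&(P[:,2]<.15)]
a=np.radians(YAW);e=np.array([np.cos(a),np.sin(a)]);d=P[:,:2]-C;x=d@e;y=d@[-e[1],e[0]]
print('near end',np.percentile(x,.3),'y',np.percentile(y[x<-.05],[1,99]),'z',np.polyfit(x[x<-.05],P[x<-.05][:,2],1))
s=snapshot('scene');cv2.imwrite('pics/s6.png',cv2.resize(s['frame'][110:310,160:410,::-1],None,fx=3,fy=3))
E
```

```text
t 15.75 std mm [0. 0. 0.] F [-0.1 -0.7 -1.7] op 0.63
rail local x,y,z mm [  0.7  -0.4 120.6] tilt -0.12 yaw err -0.14 roll 0.01
from [ 0.4787 -0.2546  0.1804] dist 0.001 ang 0.2
[0.03, 0.01, 0.02, 0.0, 0.001, -0.001, 0.03, 0.01, 0.02, 0.0, 0.001, -0.001]
n 39252 xmax 0.109 top z at x=0 0.0512 droop deg -0.34 y range [-0.0251  0.0285]
near end -0.15965983130340475 y [-0.02649628  0.02779451] z [0.0013883  0.12925967]
```

View pics/w6.png

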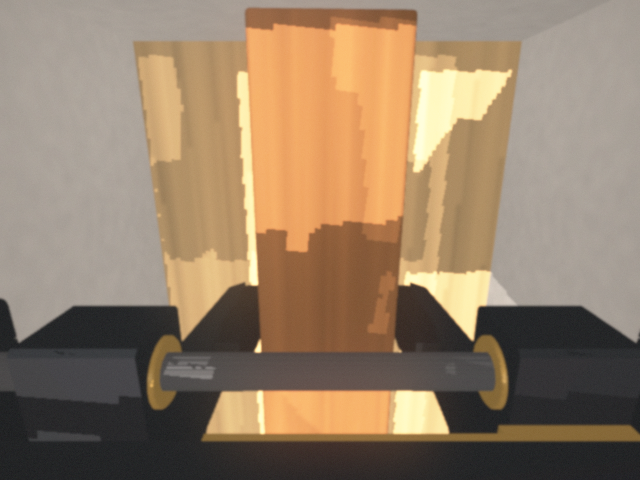

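View pics/s6.png

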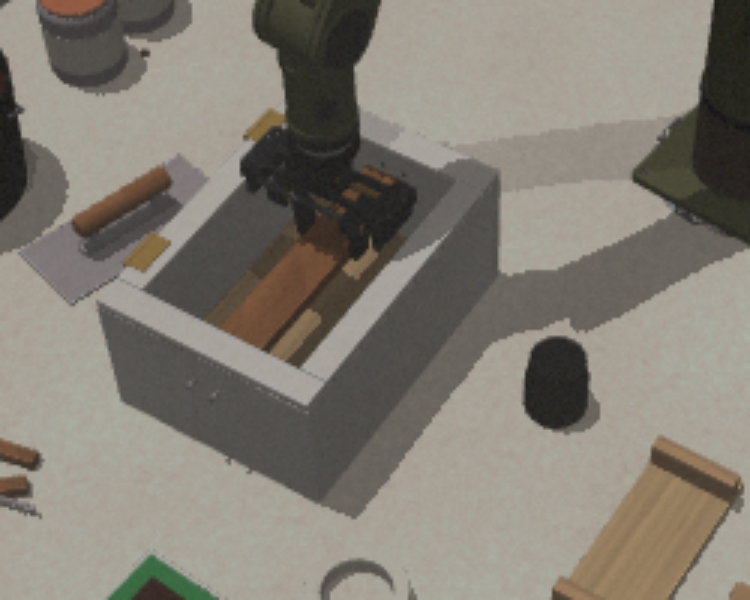

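The wrist view shows the rail level and square below the frame: its near end is at row 12, clear of the end board, and the back panel shows on both sides. The scene crop shows the gripper clear of the frame and everything else where it was. I'm handing it in.

```bash
python3 - <<'E'
from h import *
avg(2);print(workorder.finish_job())
E
```

```text
t 16.1 std mm [0. 0. 0.] F [-0.  -0.2 -1.9] op 0.629
rail local x,y,z mm [  0.5  -0.4 120.5] tilt -0.10000000000000003 yaw err -0.15 roll 0.01
the job is handed in; nothing more can be done
None
```

The rail is back in the cupboard, held level by the gripper at the seat, and I handed the job in at 16.1 s of the 43 s allowed. I gripped it 50 mm off centre towards its near end and carried it over tipped 20°. It went in far end first, slid under the far frame, and I levelled it once the near end was below the frame.

**Last checks:**
- **Position:** the rail's centre is within about 1 mm of the seat, at x +0.5 mm, y -0.4 mm and 120.5 mm above the table. The wrist camera agreed, putting the near end 159.7 mm from centre and the rail's middle line at +0.6 mm in y. That leaves about 15 mm free at each end.
- **Level:** tilt is -0.1° and yaw is off by 0.15°.
- **Contact:** the readings I took showed only the rail's weight, about 1.9 N, so there was no sign of it touching the cupboard. The other things looked undisturbed in the pictures.

**Not seen directly:** the gripper hid the far end from the wrist camera. Its clearance comes from the rail's known length and the near-end measurement.

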